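# Clear the dropper bottle and dock the pill organizer

## Robot

A 6-joint arm with a two-finger parallel gripper is mounted at the origin on the work surface. World frame = base frame: x ahead of the robot, y to its left, z up, the work surface at z = 0. Lengths are in m, angles in rad, forces in N, time in s.
With the tool pointing down it reaches from about 0.25 to 0.775 m from the base axis. Payload 4 kg.
Tool frame: the origin (TCP) lies at the very end of the fingers, on their centre line; the grasp point (between the pads) lies 19 mm behind it (grip_depth is the distance from the TCP to the grasp point, in m); z points along the fingers, y is the line along which they close (so a half turn about z gives the same grasp; the last joint's range is limited). The gripper opens to 85 mm and grips with 20 to 120 N. Pads are 22 mm wide; open, the fingers measure 114 mm over their backs; the gripper's body (76 mm by 85 mm) begins 54 mm behind the grasp point. The pads swing forward as they close: fully open they stand 13 mm farther back than shut.
Start: joints at [-1.341, 0.087, 1.371, -0, 1.684, -0.103], TCP at [0.18, -0.52, 0.231] pointing down, gripper open.
Joint ranges: [-3.1, 3.1], [-0.76, 2.03], [0.27, 2.55], [-1.08, 4.22], [0.17, 2.65], [-2.57, 2.57]. Speed limits (rad/s): [2.79, 2.79, 3.14, 3.14, 3.14, 3.14].

## Interface

Orientations are given as a 3x3 rotation matrix whose columns are the frame's x, y, z axes.
In Python, from rig import sense, capture, calibration, sign_off, trace, pinpoint, grip_depth gives the robot as it stands.
- The arm moves only by the shell command python3 -m jog 'ROWS' [FORCE]. ROWS is JSON, a list of rows, each a list of 7 numbers: the shift along the world's x, y, z in units of 25 mm (1.0 is 25 mm), then the turn, a rotation vector about the world's x, y, z in units of 10 degrees (1.0 is 10 degrees), then the closure, from -1 (fully open) to 1 (shut). A call has 1 to 8 rows; each row shifts and turns the commanded pose from where the row before left it; what a row does not reach is not made up. A row lasts 1/8 s, in which the tool goes at most 62.5 mm and 10.7 degrees, less where a joint would pass 70% of its speed; a pose out of reach is approached as far as the arm can. A call is refused whole if a number of a shift passes 1 or a number of a turn 1, either way. A call with a gripper value outside its range is refused whole. The fingers move at their own pace and stop on an object; FORCE is the grip in N (left out, the last holds). Time passes only in rows, so rows that do not move let the fingers close. It gives the time, the measured TCP pose, the force, the opening and the grip force at its end, in the units of the state.
- sense(): the state, without advancing time (a new reading comes with each control period).
- capture(name): name is "scene" or "side" or "wrist"; returns the picture (384x512x3 uint8, blue, green, red); there is no depth.
- calibration(name): a dict with "K" (3x3 intrinsics, pixels), "cam_to_world" (4x4, takes a point from camera to world coordinates); the wrist camera has in their place "T_tool_cam" (4x4, takes a point from camera to tool coordinates, whose origin is the TCP and whose axes are the flange's). Camera axes: x right, y down, z forward; pixel columns grow to the right and rows downward; lengths in m; the calibration is good to about 2 mm. The wrist camera is an equidistant fisheye: a pixel r from the principal point sees the ray r / f radians off the axis. A picture is of the moment at which its call begins: read the wrist's pose just before it. calibration takes no time and is no camera call.
- sign_off(): hands the job in; it is judged then, once.
Trained networks look in the newest picture that a camera, given by its name, has taken for a name from the list of things; names that differ only in an ending like _2 or _b are one class to them, and where a whole thing is asked for, a point or a joint stands for the part that bears it (a point fixed in the world has none). Each returns a list of dicts, best first, with "p" (0 to 1); they miss things now and then, are a little off and sometimes report something else, mostly with a low value. They report only what shows in the picture. A call takes as long as a camera call. They do not tell look-alikes from the thing itself.
- trace(camera, label): "pixels" (384x512 bool, what is visible of it) and "bbox" ([left, top, width, height] in pixels, round what is visible of it).
- pinpoint(camera, label): "at" ([column, row] in pixels: a listed point, or the origin of a listed thing).
The state is a dict: "time_s": time; "joint_positions": joint angles; "qvel": joint speeds; "joint_torque": joint torques, N m; "ee_pos": TCP position; "orientation": TCP orientation; "force": force on the tool from outside, world axes, zero at the start; "wrist_torque": the same for the moment, N m; "grip_width": finger opening in m; "finger_force": force on a finger pad.
Only numpy, scipy, OpenCV 4.12 (cv2) and the standard library are available. Lean on these libraries where they do the work, as an engineer would, in place of code of your own. Each camera call takes 0.05 s, during which the arm holds its last target. There are 200 camera calls.

## Task

The dropper bottle is standing in front of the phone rest, where the pill organizer has to go in. Set the bottle down upright on the turntable (do not drop it or knock it over), then slide the organizer, lids up and lengthwise, in under the phone rest until its end is fully home against the stop at the back. Leave the other things on the tray where they are.

Things in the scene. Friction and masses are not known exactly. Their poses are not given: they have to be found in the camera images.
- organizer: Seven-day pill organizer of yellow plastic, a flat bar 150 x 40 x 26 mm with seven shut lids in a row on top; 0.14 kg, loose, stands on the tray. Origin: centre of its underside. x runs along its 150 mm length, z up; its two ends are alike, either may go in first.
- bottle: Small amber glass dropper bottle with black collar and rubber bulb, standing in front of the mouth of the phone rest. Body 34 mm diameter up to 48 mm height, collar 23 mm diameter from 58 to 72 mm, bulb 14 mm diameter, 92 mm high in all; 0.08 kg. Origin: centre of its underside, z up.
- turntable: Small grey plastic turntable fixed on the tray: a plain flat disc 120 mm in diameter, its top 16 mm above the tray, turning freely about its centre. Origin: its centre, at tray height. It and the aluminium pill box may change places.
- rest: Low plywood phone rest fixed on the tray, a phone lying on it (top at 52 mm): a roofed tunnel 114 mm long, 64 wide, 44 high. Its bay is 52 mm wide, 36 high, 108 deep, open at the mouth (own -x end), shut by a stop at the +x end. Origin: centre of its footprint at tray height; +x points into the bay. Fully home, the organizer's centre is 24 mm to -x of the origin and 42 mm of it stick out.
- rest_mouth (a point): Middle of the bay's mouth, at tray height, 57 mm from the rest's origin along its own -x. Axes as the rest.
- rest_stop (a point): Inner face of the bay's stop, middle, at tray height, 51 mm from the rest's origin along its own +x. Axes as the rest.
- pillbox: Bystander: flat aluminium pill box 70 x 48 x 20 mm, loose. Origin: centre of its underside.
- dropper_cap: Bystander: spare glass dropper cap lying on the tray, about 93 mm long and 24 mm high, along its x. Origin: under the collar's front.
- jar: Bystander: small white jar, 40 mm diameter, 65 mm high, loose. Origin: centre of its underside.
- mug: Bystander: mug, 76 mm diameter, 90 mm high, handle at own +y, loose. Origin: centre of its underside.
- remote: Bystander: black remote control 165 x 44 x 18 mm, along its x, loose. Origin: centre of its underside.
Things that resemble listed ones, but are neither listed nor needed, are in the scene too. There is more than one size of the rest; the one meant has the size given above.

How it is judged:
By the outcome, as a careful person would: the job done as asked, in the order asked, and still so for the second after the job is handed in, with the robot touching nothing.
It also fails if it takes over 53 s, if anything falls off the work surface, if the arm or the gripper's body presses on something with over 40 N, if the wrist force passes 120 N, or if a joint passes its speed limit or range.

## Working session

There is one attempt and no reset: what is moved stays moved. The work goes in short steps, Python scripts to look and compute and a shell command to move; the robot and the scene stay as the last step left them, time stands still between calls to the robot, and variables do not carry over. Pictures are saved under pics/ and viewed, at most 11 in all, crops included, and the job is handed in when it is done.

```bash
mkdir -p pics; cat > h.py <<'E'
import numpy as np, cv2
from rig import *
def ray(cam,px):
    c=calibration(cam);K=np.array(c["K"]);u=np.array(px,float)
    if cam=="wrist":
        s=sense();T=np.eye(4);T[:3,:3]=s["orientation"];T[:3,3]=s["ee_pos"]
        T=T@np.array(c["T_tool_cam"]);d=np.array([(u[0]-K[0,2])/K[0,0],(u[1]-K[1,2])/K[1,1]]);r=np.linalg.norm(d)
        v=np.array([*(d/max(r,1e-9)*np.sin(r)),np.cos(r)])
    else:
        T=np.array(c["cam_to_world"]);v=np.linalg.inv(K)@[u[0],u[1],1]
    return T[:3,3],T[:3,:3]@v
def at(cam,px,z=0.):
    o,d=ray(cam,px);return o+d*(z-o[2])/d[2]
def proj(cam,P):
    c=calibration(cam);T=np.linalg.inv(np.array(c["cam_to_world"]));p=np.array(c["K"])@(T[:3,:3]@np.array(P)+T[:3,3]);return p[:2]/p[2]
E
python3 - <<'E'
from h import *
ims=[]
for c in("scene","side"):
    im=capture(c);cv2.imwrite(f"pics/{c}0.png",im);ims.append(im)
    for l in "organizer bottle turntable rest rest_mouth rest_stop pillbox dropper_cap jar mug remote".split():
        for r in pinpoint(c,l)[:4]:
            if r["p"]>.15: print(c,l,round(r["p"],2),np.round(r["at"],1),np.round(at(c,r["at"])[:2],3))
print(sense()["time_s"])
cv2.imwrite("pics/a.png",cv2.resize(ims[0],(800,600),interpolation=cv2.INTER_CUBIC))
cv2.imwrite("pics/b.png",cv2.resize(ims[1],(800,600),interpolation=cv2.INTER_CUBIC))
E
```

```text
scene organizer 0.75 [186.8 222.1] [ 0.622 -0.147]
scene bottle 0.63 [269.  246.5] [0.611 0.103]
scene rest 0.9 [304.4 262.5] [0.624 0.208]
scene rest 0.82 [378.4 158.7] [0.149 0.325]
scene rest_mouth 0.92 [280.4 251.6] [0.615 0.138]
scene rest_mouth 0.9 [350.3 154.8] [0.165 0.234]
scene rest_stop 0.97 [321.3 268.6] [0.625 0.255]
scene rest_stop 0.81 [395.4 171.9] [0.19  0.386]
scene pillbox 0.59 [207.4 183.6] [ 0.463 -0.157]
scene dropper_cap 0.48 [255.1 189.9] [ 0.432 -0.008]
scene jar 0.78 [223.  301.8] [0.808 0.052]
scene mug 0.62 [360.9 213.6] [0.402 0.316]
scene remote 0.79 [133.6 178.4] [ 0.531 -0.385]
scene remote 0.56 [206.1 181.8] [ 0.458 -0.164]
side organizer 0.58 [297.4 222.9] [ 0.616 -0.143]
side bottle 0.68 [273.5 168.1] [0.605 0.106]
side turntable 0.62 [228.8 170.6] [0.451 0.129]
side rest 0.71 [269.7 148.1] [0.618 0.207]
side rest 0.61 [141.8 148.7] [0.167 0.306]
side rest_mouth 0.71 [273.1 158. ] [0.617 0.155]
side rest_stop 0.71 [265.6 139. ] [0.616 0.257]
side rest_stop 0.63 [142.5 137.2] [0.174 0.367]
side pillbox 0.93 [250.2 234.8] [ 0.461 -0.155]
side dropper_cap 0.58 [233.9 199.7] [ 0.441 -0.005]
side jar 0.63 [334.  172.5] [0.804 0.039]
side jar 0.3 [273.6 167.1] [0.607 0.111]
side mug 0.61 [208.5 140.1] [0.409 0.298]
side remote 0.86 [294.5 296.9] [ 0.533 -0.391]
1.2
```

View pics/a.png

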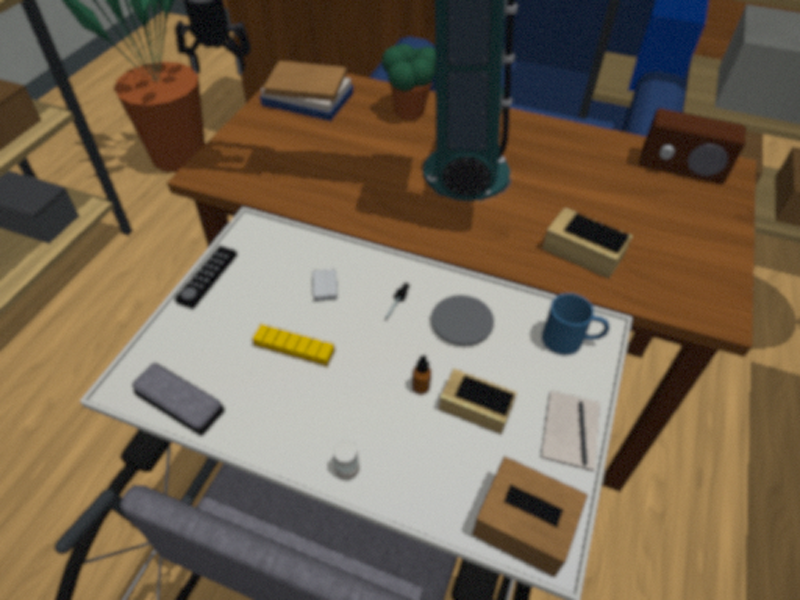

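View pics/b.png

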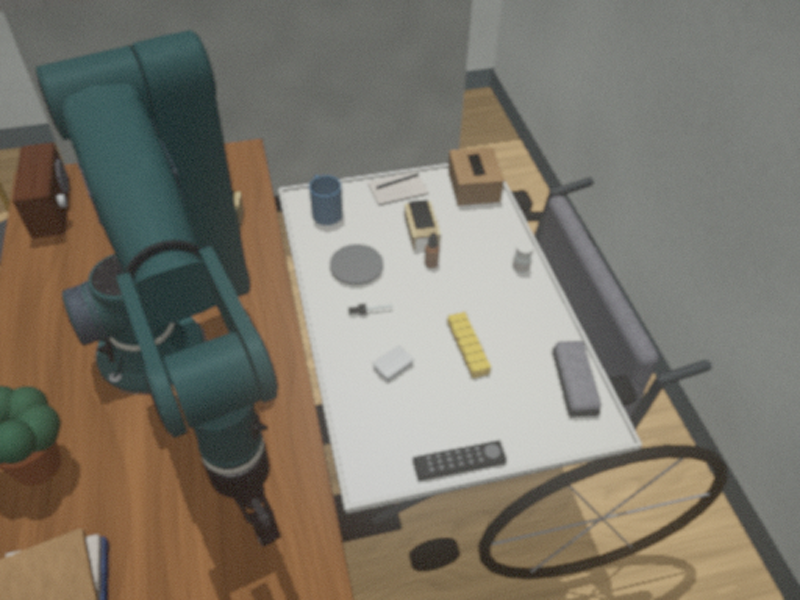

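The scene view (800×600) shows the bottle at (421,375), and the turntable disc at (462,320). The yellow organizer is at (293,345).

Candidates for the rest: the plywood one with a phone on the tray at (478,398), a similar one on the desk at (588,240), and a brown box at (530,513). The first fits: it is on the tray and the bottle stands at its mouth. I'll check that by size and in a crop.

```bash
cat >> h.py <<'E'
def tri(a,b):
    (o1,d1),(o2,d2)=ray("scene",a),ray("side",b)
    d1=d1/np.linalg.norm(d1);d2=d2/np.linalg.norm(d2)
    t=np.linalg.lstsq(np.c_[d1,-d2],o2-o1,rcond=None)[0];p,q=o1+t[0]*d1,o2+t[1]*d2
    return (p+q)/2,np.linalg.norm(p-q)
E
python3 - <<'E'
from h import *
np.set_printoptions(precision=4,suppress=True)
for n,a,b in(("bottle",(269,246.5),(273.5,168.1)),("rest",(304.4,262.5),(269.7,148.1)),("mouth",(280.4,251.6),(273.1,158)),("stop",(321.3,268.6),(265.6,139)),("rest2",(378.4,158.7),(141.8,148.7)),("org",(186.8,222.1),(297.4,222.9)),("jar",(223,301.8),(334,172.5))):print(n,*tri(a,b))
for c in("scene","side"):
    for l in("turntable","organizer","bottle"):
        for r in trace(c,l)[:2]:
            m=r["pixels"];ys,xs=np.nonzero(m)
            z={"turntable":.016,"organizer":.02,"bottle":.0}[l]
            pts=np.array([at(c,(x,y),z)[:2] for x,y in zip(xs,ys)])
            if l=="bottle": print(c,l,r["p"],r["bbox"]);continue
            rc=cv2.minAreaRect((pts*1000).astype(np.float32));print(c,l,round(r["p"],2),pts.mean(0),rc)
s=sense();print(s["orientation"],s["ee_pos"],s["time_s"])
im=cv2.imread("pics/scene0.png")
a=im[130:310,250:410];b=cv2.imread("pics/side0.png")[90:220,200:360]
b=cv2.resize(b,(400,325),interpolation=cv2.INTER_CUBIC);a=cv2.resize(a,(400,450),interpolation=cv2.INTER_CUBIC)
cv2.imwrite("pics/c.png",np.hstack([a,cv2.copyMakeBorder(b,0,125,0,0,0)]))
E
```

```text
bottle [ 0.6076  0.1044 -0.0013] 0.00625687999190079
rest [ 0.62    0.209  -0.0037] 0.0029167815228430473
mouth [0.6167 0.1414 0.0094] 0.009073213164913859
stop [ 0.6189  0.2574 -0.0039] 0.00738053611454362
rest2 [ 0.1606  0.3188 -0.0007] 0.020127836718001356
org [ 0.6187 -0.1455  0.0001] 0.006453357976901335
jar [ 0.8065  0.0483 -0.0083] 0.004770529299189543
scene turntable 0.91 [0.4513 0.1268] ((450.1233215332031, 127.3757553100586), (114.74015045166016, 116.2880630493164), 21.908031463623047)
scene organizer 0.64 [ 0.6268 -0.1421] ((626.9684448242188, -142.44778442382812), (54.989986419677734, 156.54576110839844), 3.2874977588653564)
scene bottle 0.63 [262.1, 226.7, 14.9, 23.2]
side turntable 0.75 [0.4492 0.1245] ((449.6054382324219, 125.2975845336914), (117.2455825805664, 125.83085632324219), 9.408757209777832)
side organizer 0.78 [ 0.6207 -0.1492] ((620.0026245117188, -145.7027587890625), (50.41012191772461, 167.16209411621094), 3.0753958225250244)
side bottle 0.5 [272.7, 151.1, 8.8, 24.4]
side bottle 0.43 [265.2, 285.8, 59.6, 21.7]
[[ 0.9451  0.3267  0.    ]
 [ 0.3267 -0.9451 -0.0001]
 [ 0.      0.0001 -1.    ]] [ 0.1797 -0.5198  0.2313] 1.5
```

View pics/c.png

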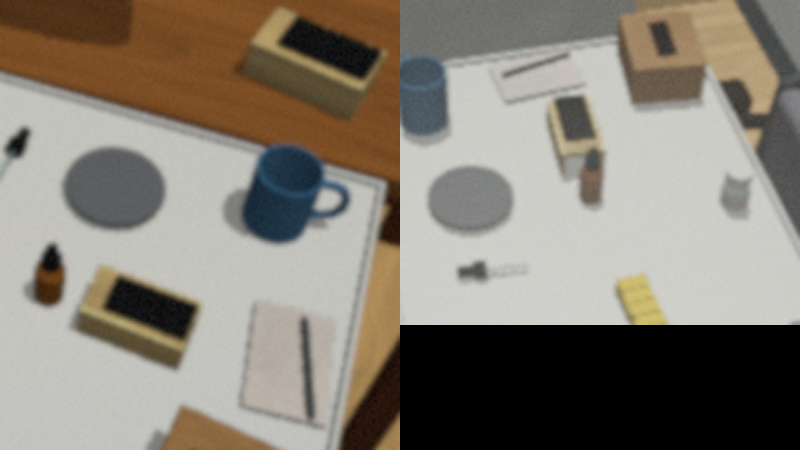

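The crop confirms the choice. The tray's plywood rest has a 114 × 64 footprint, sits at about (0.62, 0.208), and has the bottle standing at its mouth. The rest on the desk is at (0.16, 0.32), off the tray. The measured heights come out at about 0, as they should.

Next I move over the organizer.

```bash
python3 -m jog '[[1,0.87,0,0,0,0.89,-1],[1,0.87,0,0,0,0.89,-1],[1,0.87,0,0,0,0.89,-1],[1,0.87,0,0,0,0.89,-1],[1,0.87,0,0,0,0.89,-1],[1,0.87,0,0,0,0.89,-1],[1,0.87,0,0,0,0.89,-1],[1,0.87,0,0,0,0.86,-1]]' >/dev/null; python3 -m jog '[[1,0.87,0,0,0,0,-1],[1,0.87,0,0,0,0,-1],[1,0.87,0,0,0,0,-1],[1,0.87,0,0,0,0,-1],[1,0.87,0,0,0,0,-1],[1,0.87,0,0,0,0,-1],[1,0.87,0,0,0,0,-1],[1,0.87,0,0,0,0,-1]]'; python3 -m jog '[[0,1,0,0,0,0,-1],[0,1,0,0,0,0,-1],[0,0.5,0,0,0,0,-1],[0,0,0,0,0,0,-1]]'
cat > look.py <<'E'
from h import *
import sys
np.set_printoptions(precision=4,suppress=True)
s=sense();print(s["time_s"],s["ee_pos"],s["orientation"])
im=capture("wrist");cv2.imwrite(f"pics/{sys.argv[1]}.png",cv2.resize(im,(800,600),interpolation=cv2.INTER_CUBIC))
for l in sys.argv[2:]:
    z={"turntable":.016}.get(l,0)
    for r in pinpoint("wrist",l)[:2]: print(l,round(r["p"],2),np.round(r["at"],1),at("wrist",r["at"],z)[:2])
E
python3 look.py w1 organizer bottle turntable rest rest_mouth rest_stop
```

```text
time_s: 3.5
ee_pos: [0.5805, -0.1711, 0.2313]
orientation: [[0.001, 1.0, 0.0], [1.0, -0.001, -0.0], [-0.0, 0.0, -1.0]]
force: [0.2, -0.4, 0.4]
grip_width: 0.0852
finger_force: 0.0
time_s: 4.0
ee_pos: [0.5797, -0.1089, 0.2315]
orientation: [[-0.001, 1.0, 0.0], [1.0, 0.001, -0.0], [-0.0, 0.0, -1.0]]
force: [0.0, 0.0, 0.9]
grip_width: 0.0856
finger_force: 0.0
4.0 [ 0.5797 -0.1089  0.2315] [[-0.0005  1.      0.0004]
 [ 1.      0.0005 -0.0004]
 [-0.0004  0.0004 -1.    ]]
bottle 0.62 [223.8 326. ] [ 0.5244 -0.3838]
```

View pics/w1.png

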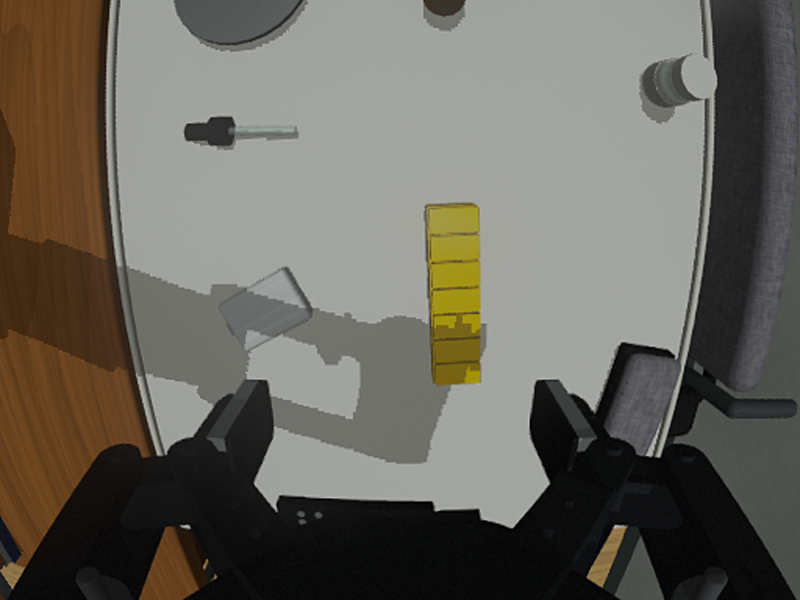

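Wrist view: the organizer is at (455,295), nearly parallel to world y. The bottle's underside is just at the top edge (445,10), the disc at (240,15), and the pill box at (265,305). I move forward to see the bottle and the rest.

```bash
python3 - <<'E'
from h import *
im=capture("wrist");hsv=cv2.cvtColor(im,cv2.COLOR_BGR2HSV);m=((hsv[...,0]>18)&(hsv[...,0]<36)&(hsv[...,1]>150)).astype(np.uint8)
n,lab,st,_=cv2.connectedComponentsWithStats(m);i=1+st[1:,4].argmax();ys,xs=np.nonzero(lab==i)
p=np.array([at("wrist",(x,y),.026)[:2] for x,y in zip(xs,ys)],np.float32)*1000
r=cv2.minAreaRect(p);print(st[i],r,cv2.boxPoints(r))
E
python3 -m jog '[[0.5,1,0,0,0,0,-1],[0.5,1,0,0,0,0,-1],[0,1,0,0,0,0,-1],[0,1,0,0,0,0,-1],[0,0.5,0,0,0,0,-1],[0,0,0,0,0,0,-1],[0,0,0,0,0,0,-1]]' >/dev/null
python3 look.py w2 bottle turntable rest rest_mouth rest_stop
```

```text
5.275 [0.6047 0.0023 0.2313] [[ 0.0014  1.      0.0001]
 [ 1.     -0.0014 -0.0006]
 [-0.0006  0.0001 -1.    ]]
bottle 0.62 [260.8  81.4] [0.6104 0.1051]
turntable 0.95 [137.2  72.9] [0.4567 0.1229]
rest 0.77 [266.2   2.7] [0.6175 0.2096]Traceback (most recent call last):
  File "<stdin>", line 4, in <module>
  File "h.py", line 13, in at
    o,d=ray(cam,px);return o+d*(z-o[2])/d[2]
        ~~~^^^^^^^^
  File "h.py", line 6, in ray
    s=sense();T=np.eye(4);T[:3,:3]=s["orientation"];T[:3,3]=s["ee_pos"]
ValueError: time passes only in moves, steps and waits
```

View pics/w2.png

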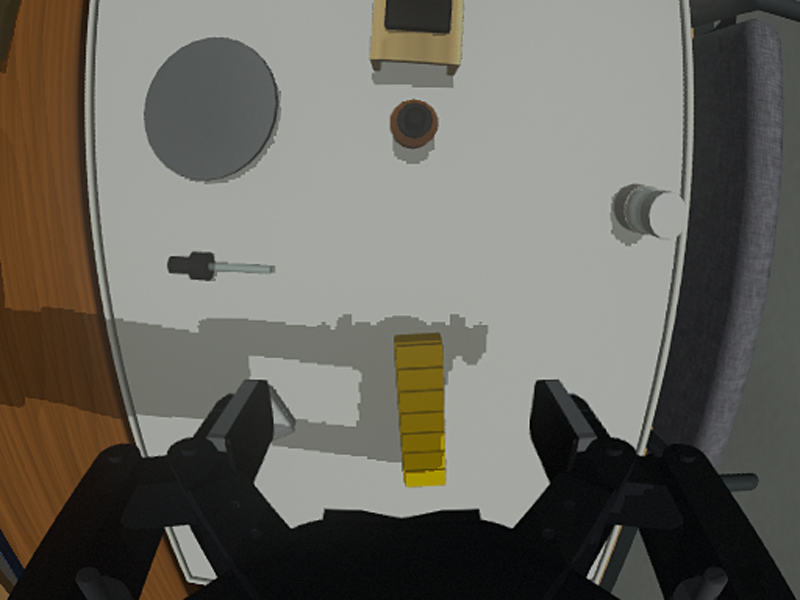

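Wrist view: the bottle's top is at (414,122), right in front of the rest's roof edge at (371–462, 65). The disc is at (211,108), and the organizer's near end is at about (418,340). I'll measure the corners from this picture.

```bash
sed -i 's/s=sense();T=np.eye/s=S or sense();T=np.eye/; 2a S=None' h.py; python3 - <<'E'
import h;from h import *
np.set_printoptions(precision=4,suppress=True)
h.S=sense();im=cv2.imread("pics/w2.png");hsv=cv2.cvtColor(im,cv2.COLOR_BGR2HSV)
W=lambda x,y,z:at("wrist",((x+.5)*.64-.5,(y+.5)*.64-.5),z)[:2]
m=((hsv[...,0]>18)&(hsv[...,0]<36)&(hsv[...,1]>150)).astype(np.uint8);m[:320]=0;m[:,:380]=0;m[:,460:]=0
ys,xs=np.nonzero(m);p=np.array([W(x,y,.026) for x,y in zip(xs,ys)],np.float32)*1000
r=cv2.minAreaRect(p);print("org",r)
# side edges of organizer top: per-row right & left extremes
rows=np.arange(350,470,10)
for f in(np.min,np.max):
    q=np.array([W(f(xs[ys==y]),y,.026) for y in rows]);c=np.polyfit(q[:,1],q[:,0],1);print("edge x at y=-.145",np.polyval(c,-.145),"yaw dev deg",-np.degrees(c[0]))
m=((hsv[...,0]>10)&(hsv[...,0]<30)&(hsv[...,1]>60)&(hsv[...,2]>110)).astype(np.uint8);m[90:]=0;m[:,:340]=0;m[:,490:]=0
ys,xs=np.nonzero(m)
for f in(np.min,np.max):
    q=np.array([W(f(xs[ys==y]),y,.044) for y in range(2,52,4)]);c=np.polyfit(q[:,1],q[:,0],1);print("rest edge x@.15,.2",np.polyval(c,[.15,.2]),"dev",-np.degrees(c[0]))
q=np.array([W(x,ys[xs==x].max(),.044) for x in range(385,450,5)]);print("front",np.polyfit(q[:,0],q[:,1],1),q.mean(0))
E
```

```text
Traceback (most recent call last):
  File "h.py", line 14, in at
    o,d=ray(cam,px);return o+d*(z-o[2])/d[2]
        ~~~^^^^^^^^
  File "h.py", line 5, in ray
    c=calibration(cam);K=np.array(c["K"]);u=np.array(px,float)
ValueError: time passes only in moves, steps and waits
```

Cache the calibration too.

```bash
sed -i '3a from functools import lru_cache\ncalibration=lru_cache(None)(calibration)' h.py; cat > m.py <<'E'
import h,sys;from h import *
np.set_printoptions(precision=4,suppress=True)
h.S=sense();im=cv2.imread("pics/w2.png");hsv=cv2.cvtColor(im,cv2.COLOR_BGR2HSV)
W=lambda x,y,z:at("wrist",((x+.5)*.64-.5,(y+.5)*.64-.5),z)[:2]
m=((hsv[...,0]>18)&(hsv[...,0]<36)&(hsv[...,1]>150)).astype(np.uint8);m[:320]=0;m[:,:380]=0;m[:,460:]=0
ys,xs=np.nonzero(m);p=np.array([W(x,y,.026) for x,y in zip(xs,ys)],np.float32)*1000
r=cv2.minAreaRect(p);print("org",r)
rows=np.arange(350,470,10)
for f in(np.min,np.max):
    q=np.array([W(f(xs[ys==y]),y,.026) for y in rows]);c=np.polyfit(q[:,1],q[:,0],1);print("edge x at y=-.145",np.polyval(c,-.145),"yaw dev deg",-np.degrees(c[0]))
m=((hsv[...,0]>10)&(hsv[...,0]<30)&(hsv[...,1]>60)&(hsv[...,2]>110)).astype(np.uint8);m[90:]=0;m[:,:340]=0;m[:,490:]=0
ys,xs=np.nonzero(m)
for f in(np.min,np.max):
    q=np.array([W(f(xs[ys==y]),y,.044) for y in range(2,52,4)]);c=np.polyfit(q[:,1],q[:,0],1);print("rest edge x@.15,.2",np.polyval(c,[.15,.2]),"dev",-np.degrees(c[0]))
q=np.array([W(x,ys[xs==x].max(),.044) for x in range(385,450,5)]);print("front",np.polyfit(q[:,0],q[:,1],1),q.mean(0))
E
python3 m.py
```

```text
org ((622.0856323242188, -136.04736328125), (38.818260192871094, 155.9541778564453), 3.155704975128174)
edge x at y=-.145 0.6036999240027049 yaw dev deg 3.1463598586151837
edge x at y=-.145 0.6415563989896226 yaw dev deg 3.3298587026198514
rest edge x@.15,.2 [0.583  0.5865] dev -4.018489862874663
rest edge x@.15,.2 [0.6455 0.6491] dev -4.176439243872626
front [-0.0695  0.1942] [0.6148 0.1515]
```

```bash
python3 -m jog '[[0.17,1,0,0,0,0,-1],[0,1,0,0,0,0,-1],[0,1,-0.5,0,0,0,-0.7],[0,1,-1,0,0,0,-0.5],[0,0.1,-1,0,0,0,-0.4],[0,0,-1,0,0,0,-0.4],[0,0,-1,0,0,0,-0.4],[0,0,0,0,0,0,-0.4]]' 30; python3 - <<'E'
from h import *
np.set_printoptions(precision=4,suppress=True)
s=sense();im=capture("wrist");cv2.imwrite("pics/w3.png",cv2.resize(im,(640,480)))
for r in pinpoint("wrist","bottle")[:1]: print(r)
E
```

```text
time_s: 6.58
ee_pos: [0.6072, 0.1054, 0.116]
orientation: [[0.001, 1.0, -0.006], [1.0, -0.001, -0.001], [-0.001, -0.006, -1.0]]
force: [-0.3, -0.4, -0.5]
grip_width: 0.0597
finger_force: 0.0
{'at': [262.6, 189.7], 'p': 0.66}
```

View pics/w3.png

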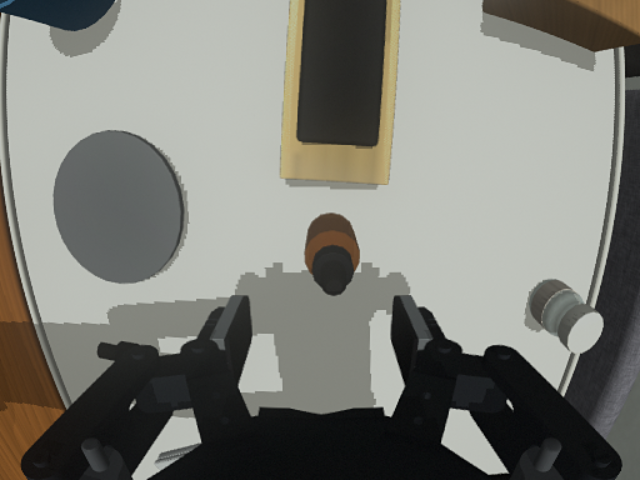

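The bottle (331,250) lies on the finger centre line, and the rest is beyond it with its mouth edge at row 180. I check the base position numerically before descending.

```bash
python3 - <<'E'
import h;from h import *
np.set_printoptions(precision=4,suppress=True)
h.S=sense();print(h.S["ee_pos"],at("wrist",(262.6,189.7)))
# bulb tip px 333,285/1.25
print(at("wrist",(333*.8,284*.8),.092), at("wrist",(332*.8,243*.8),.055))
E
```

```text
[0.6092 0.1055 0.1195] [0.6149 0.1021 0.    ]
[0.6154 0.1049 0.092 ] [0.6159 0.1149 0.055 ]
```

```bash
python3 -m jog '[[0.16,0,-0.5,0,0,0,-0.4],[0,0,-0.8,0,0,0,-0.4],[0,0,-0.8,0,0,0,-0.4],[0,0,-0.8,0,0,0,-0.4],[0,0,-0.6,0,0,0,-0.4],[0,0,-0.3,0,0,0,-0.4],[0,0,0,0,0,0,-0.4]]' 30; python3 -m jog '[[0,0,0,0,0,0,-0.2],[0,0,0,0,0,0,0],[0,0,0,0,0,0,0.2],[0,0,0,0,0,0,0.5],[0,0,0,0,0,0,0.5],[0,0,0,0,0,0,0.5]]' 30
```

```text
time_s: 7.55
ee_pos: [0.6126, 0.1056, 0.0232]
orientation: [[0.001, 1.0, -0.001], [1.0, -0.001, -0.0], [-0.0, -0.001, -1.0]]
force: [0.2, -0.1, 1.0]
grip_width: 0.06
finger_force: 0.0
time_s: 8.3
ee_pos: [0.6135, 0.1057, 0.0247]
orientation: [[0.001, 1.0, 0.002], [1.0, -0.001, 0.0], [0.0, 0.002, -1.0]]
force: [1.1, -0.0, 5.5]
grip_width: 0.0327
finger_force: 30.2
```

```bash
python3 -m jog '[[0,0,0.4,0,0,0,0.5],[0,0,0.8,0,0,0,0.5],[0,-0.2,0.8,0,0,0,0.5],[-0.5,0,0,0,0,0,0.5],[-0.9,0.2,0,0,0,0,0.5],[-0.9,0.2,0,0,0,0,0.5],[-0.9,0.2,0,0,0,0,0.5],[-0.9,0.2,0,0,0,0,0.5]]'; python3 -m jog '[[-0.9,0.2,0,0,0,0,0.5],[-0.9,0,0,0,0,0,0.5],[-0.5,0,0,0,0,0,0.5],[0,0,0,0,0,0,0.5],[0,0,0,0,0,0,0.5]]';python3 look.py w4 turntable bottle;python3 - <<'E'
from h import *
im=capture("side")[120:220,190:320]
a=cv2.imread("pics/w4.png");cv2.imwrite("pics/d.png",np.hstack([cv2.resize(a,(400,300)),cv2.resize(im,(390,300),interpolation=cv2.INTER_CUBIC)]))
E
```

```text
time_s: 9.3
ee_pos: [0.5084, 0.1207, 0.0734]
orientation: [[0.001, 1.0, -0.001], [1.0, -0.001, -0.0], [-0.0, -0.001, -1.0]]
force: [-0.5, -0.1, -1.4]
grip_width: 0.0329
finger_force: 30.0
time_s: 9.93
ee_pos: [0.4535, 0.1256, 0.074]
orientation: [[0.001, 1.0, 0.001], [1.0, -0.001, 0.0], [0.0, 0.001, -1.0]]
force: [-0.5, -0.3, -1.1]
grip_width: 0.0327
finger_force: 30.0
9.925 [0.4535 0.1256 0.074 ] [[ 0.0008  1.      0.001 ]
 [ 1.     -0.0008  0.    ]
 [ 0.      0.001  -1.    ]]
turntable 0.91 [251.5 196.6] [0.4501 0.1353]
turntable 0.28 [253.7 228.6] [0.4515 0.1105]
bottle 0.66 [255.6 231.1] [0.4528 0.1012]
```

View pics/d.png

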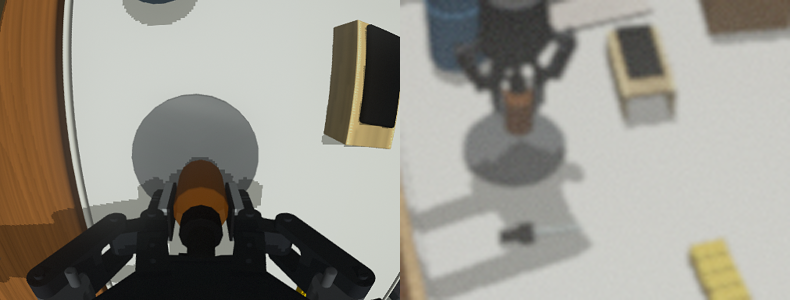

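The bottle is held upright over the middle of the disc. I lower it gently, watching the force.

```bash
python3 -m jog '[[0,0,-0.5,0,0,0,0.5],[0,0,-0.5,0,0,0,0.5],[0,0,-0.24,0,0,0,0.5],[0,0,0,0,0,0,0.5],[0,0,0,0,0,0,0.5]]';python3 -m jog '[[0,0,-0.06,0,0,0,0.5],[0,0,0,0,0,0,0.5]]'|grep -E "pos|force";python3 -m jog '[[0,0,-0.05,0,0,0,0.5],[0,0,0,0,0,0,0.5]]'|grep -E "pos|force"
```

```text
time_s: 10.75
ee_pos: [0.4531, 0.1257, 0.043]
orientation: [[0.001, 1.0, 0.0], [1.0, -0.001, 0.0], [0.0, 0.0, -1.0]]
force: [-0.2, -0.0, -0.7]
grip_width: 0.0328
finger_force: 30.0
ee_pos: [0.453, 0.1257, 0.0414]
force: [-0.7, 0.0, -2.2]
finger_force: 30.0
ee_pos: [0.4532, 0.1257, 0.0407]
force: [-0.6, 0.1, 3.5]
finger_force: 30.3
```

Contact felt. I release slowly and check.

```bash
python3 -m jog '[[0,0,0,0,0,0,0.15],[0,0,0,0,0,0,0.05],[0,0,0,0,0,0,-0.1],[0,0,0,0,0,0,-0.3],[0,0,0,0,0,0,-0.4],[0,0,0,0,0,0,-0.4]]'; python3 -m jog '[[0,0,0.5,0,0,0,-0.4],[0,0,0.8,0,0,0,-0.4],[0,0,1,0,0,0,-0.4],[0,-0.5,1,0,0,0,-0.4],[0.5,-1,1,0,0,0,-0.4],[1,-1,0,0,0,0,-0.4],[1,-1,0,0,0,0,-0.4],[1,-1,0,0,0,0,-0.4]]'; python3 - <<'E'
from h import *
im=capture("side")[120:220,190:320];im2=capture("scene")[170:280,230:370]
cv2.imwrite("pics/e.png",np.hstack([cv2.resize(im2,(380,300),interpolation=cv2.INTER_CUBIC),cv2.resize(im,(390,300),interpolation=cv2.INTER_CUBIC)]))
E
```

```text
time_s: 12.0
ee_pos: [0.4529, 0.1256, 0.0401]
orientation: [[0.001, 1.0, 0.0], [1.0, -0.001, -0.0], [-0.0, 0.0, -1.0]]
force: [-0.0, 0.7, -0.2]
grip_width: 0.06
finger_force: 0.0
time_s: 13.0
ee_pos: [0.5415, 0.0123, 0.1489]
orientation: [[0.001, 1.0, 0.002], [1.0, -0.001, -0.0], [-0.0, 0.002, -1.0]]
force: [-0.4, -0.1, 0.7]
grip_width: 0.0597
finger_force: 0.0
```

View pics/e.png

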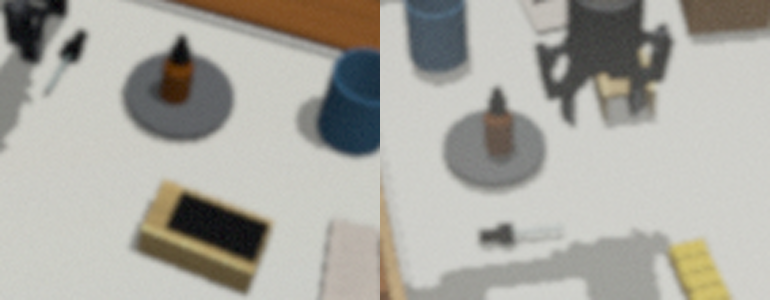

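The bottle stands upright in the middle of the disc. Next I go above the organizer's rear end.

```bash
python3 -m jog '[[0.5,-1,0,0,0,0.32,-0.8],[0.5,-1,0,0,0,0,-0.8],[0.5,-1,0,0,0,0,-0.8],[0.5,-1,0,0,0,0,-0.8],[0.5,-1,0,0,0,0,-0.8],[0.5,-1,0,0,0,0,-0.8],[0.4,-1,0,0,0,0,-0.8],[0,-1,0,0,0,0,-0.8]]' >/dev/null; python3 -m jog '[[0,-0.44,-0.5,0,0,0,-0.8],[0,0,0,0,0,0,-0.8],[0,0,0,0,0,0,-0.8]]'; python3 - <<'E'
import h;from h import *
np.set_printoptions(precision=4,suppress=True)
h.S=sense();im=capture("wrist");cv2.imwrite("pics/w5.png",cv2.resize(im,(640,480),interpolation=cv2.INTER_CUBIC))
hsv=cv2.cvtColor(im,cv2.COLOR_BGR2HSV);m=((hsv[...,0]>18)&(hsv[...,0]<36)&(hsv[...,1]>150)&(hsv[...,2]>40)).astype(np.uint8)
n,lab,st,_=cv2.connectedComponentsWithStats(m)
ys,xs=np.nonzero(lab==1+st[1:,4].argmax());W=lambda x,y:at("wrist",(x,y),.026)[:2]
p=np.array([W(x,y) for x,y in zip(xs,ys)],np.float32)*1000;print(h.S["ee_pos"],cv2.minAreaRect(p))
for f in(np.min,np.max):
    q=np.array([W(f(xs[ys==y]),y) for y in range(ys.min()+15,ys.max()-40,8)]);c=np.polyfit(q[:,1],q[:,0],1);print("edge x at y=-.145,-.198",np.polyval(c,[-.145,-.198]),"dev",-np.degrees(c[0]))
print("rear top/bottom z",W(np.median(xs[ys==ys.max()]),ys.max()))
E
```

```text
time_s: 14.48
ee_pos: [0.625, -0.1969, 0.1347]
orientation: [[-0.056, 0.998, -0.001], [0.998, 0.056, 0.001], [0.001, -0.001, -1.0]]
force: [0.5, -0.0, 0.0]
grip_width: 0.0771
finger_force: 0.0
[ 0.625  -0.1969  0.1347] ((622.5919799804688, -141.10092163085938), (38.91832733154297, 146.51129150390625), 3.4141736030578613)
edge x at y=-.145,-.198 [0.6041 0.6074] dev 3.5918842854062234
edge x at y=-.145,-.198 [0.642  0.6455] dev 3.874363435167437
rear top/bottom z [ 0.6276 -0.2141]
```

View pics/w5.png

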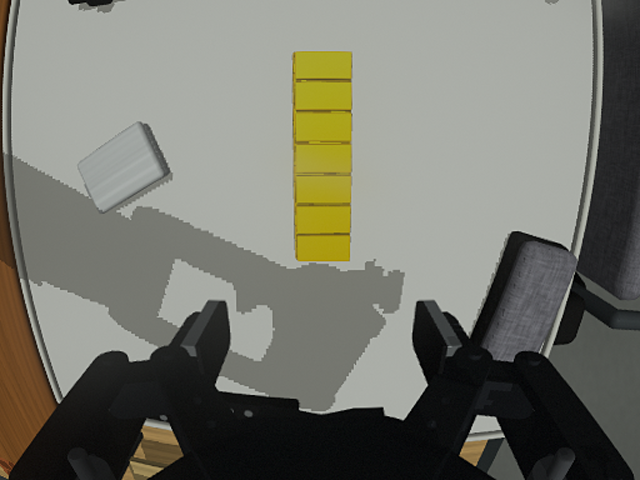

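The organizer runs from (323,55) to (323,260), straight ahead of the tool, and its rear end lies between the fingers. Its centre is (0.6226, −0.141), yaw 93.5°. I descend and grip.

```bash
python3 -m jog '[[0.05,0,-0.9,0,0,0.03,-0.8],[0,0,-1,0,0,0,-0.8],[0,0,-1,0,0,0,-0.8],[0,0,-1,0,0,0,-0.8],[0,0,-0.8,0,0,0,-0.8],[0,0,-0.5,0,0,0,-0.8],[0,0,0,0,0,0,-0.5],[0,0,0,0,0,0,-0.2]]';python3 -m jog '[[0,0,0,0,0,0,0.1],[0,0,0,0,0,0,0.5],[0,0,0,0,0,0,0.5],[0,0,0,0,0,0,0.5]]' 40
```

```text
time_s: 15.52
ee_pos: [0.6275, -0.1981, 0.0062]
orientation: [[-0.061, 0.998, 0.002], [0.998, 0.061, -0.001], [-0.001, 0.002, -1.0]]
force: [0.4, 0.2, 0.4]
grip_width: 0.051
finger_force: 0.0
time_s: 16.02
ee_pos: [0.6277, -0.1984, 0.0068]
orientation: [[-0.06, 0.998, 0.003], [0.998, 0.06, -0.001], [-0.001, 0.003, -1.0]]
force: [-0.1, -0.5, 5.8]
grip_width: 0.0392
finger_force: 41.9
```

```bash
python3 -m jog '[[-0.1,0.5,0.04,0,0,-0.1,0.5],[-0.1,0.8,0,0,0,-0.1,0.5],[-0.1,0.8,0,0,0,-0.1,0.5],[-0.1,0.8,0,0,0,-0.1,0.5],[-0.1,0.8,0,0,0,-0.1,0.5],[-0.1,0.8,0,0,0,-0.1,0.5],[-0.1,0.8,0,0,0,-0.1,0.5],[-0.1,0.8,0,0,0,-0.05,0.5]]' 40;python3 -m jog '[[-0.1,0.8,0,0,0,0,0.5],[-0.06,0.8,0,0,0,0,0.5],[0,0.44,0,0,0,0,0.5],[0,0,0,0,0,0,0.5],[0,0,0,0,0,0,0.5]]'; python3 - <<'E'
import h;from h import *
np.set_printoptions(precision=4,suppress=True)
h.S=sense();im=capture("wrist");cv2.imwrite("pics/w6.png",cv2.resize(im,(640,480),interpolation=cv2.INTER_CUBIC))
print(h.S["ee_pos"])
hsv=cv2.cvtColor(im,cv2.COLOR_BGR2HSV);m=((hsv[...,0]>18)&(hsv[...,0]<36)&(hsv[...,1]>150)&(hsv[...,2]>40)).astype(np.uint8)
n,lab,st,_=cv2.connectedComponentsWithStats(m)
ys,xs=np.nonzero(lab==1+st[1:,4].argmax());W=lambda x,y,z=.026:at("wrist",(x,y),z)[:2]
for f in(np.min,np.max):
    q=np.array([W(f(xs[ys==y]),y) for y in range(ys.min()+6,ys.max()-20,4)]);c=np.polyfit(q[:,1],q[:,0],1);print("edge x at y=.06,.13",np.polyval(c,[.06,.13]),"dev",-np.degrees(c[0]))
print(st[1+st[1:,4].argmax()],W(np.median(xs[ys==ys.min()]),ys.min()))
E
```

```text
time_s: 17.02
ee_pos: [0.6069, -0.0452, 0.0068]
orientation: [[0.071, 0.997, 0.002], [0.997, -0.071, -0.002], [-0.002, 0.002, -1.0]]
force: [-0.3, -3.2, 2.8]
grip_width: 0.039
finger_force: 41.6
time_s: 17.65
ee_pos: [0.6029, 0.0079, 0.0068]
orientation: [[0.07, 0.998, 0.001], [0.998, -0.07, 0.002], [0.002, 0.001, -1.0]]
force: [0.3, 1.4, 5.7]
grip_width: 0.0392
finger_force: 41.9
[0.6029 0.0079 0.0068]
edge x at y=.06,.13 [0.5873 0.5913] dev -3.3342161046290557
edge x at y=.06,.13 [0.6253 0.6293] dev -3.2433022271309255
[  208     0    95   292 25814] [0.6102 0.1275]
```

View pics/w6.png

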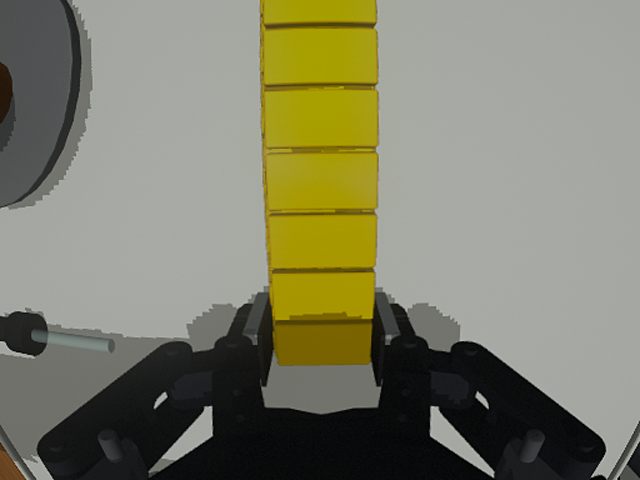

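The organizer is gripped at its rear lid (323,340), aligned with the bay to about 1°, with its leading end about 12 mm short of the mouth. I slide it in.

```bash
python3 -m jog '[[0.1,0.3,0,0,0,0,0.5],[0.05,0.5,0,0,0,0,0.5],[0.05,0.6,0,0,0,0,0.5],[0.04,0.6,0,0,0,0,0.5]]'|grep -E "pos|force";python3 -m jog '[[0.04,0.6,0,0,0,0,0.5],[0.04,0.6,0,0,0,0,0.5],[0.04,0.6,0,0,0,0,0.5],[0.03,0.5,0,0,0,0,0.5],[0,0,0,0,0,0,0.5]]'|grep -E "pos|force"
```

```text
ee_pos: [0.6089, 0.0558, 0.0068]
force: [1.1, -5.4, 6.7]
finger_force: 41.9
ee_pos: [0.6126, 0.1152, 0.0068]
force: [-0.1, 1.1, 5.3]
finger_force: 41.8
```

```bash
python3 -m jog '[[0.02,0.2,0,0,0,0,0.5],[0.01,0.15,0,0,0,0,0.5],[0,0,0,0,0,0,0.5]]'|grep -E "pos|force";python3 -m jog '[[0,0.1,0,0,0,0,0.5],[0,0,0,0,0,0,0.5]]'|grep -E "pos|force";python3 -m jog '[[0,0.08,0,0,0,0,0.5],[0,0,0,0,0,0,0.5]]'|grep -E "pos|force"
```

```text
ee_pos: [0.6132, 0.1224, 0.0068]
force: [-1.6, -4.1, 5.8]
finger_force: 41.9
ee_pos: [0.6133, 0.1245, 0.0068]
force: [0.0, -4.7, 7.2]
finger_force: 41.9
ee_pos: [0.6133, 0.1259, 0.0068]
force: [-0.8, -5.6, 6.9]
finger_force: 41.9
```

```bash
for i in 1; do python3 -m jog '[[0,0.08,0,0,0,0,0.5],[0,0,0,0,0,0,0.5]]'|grep -E "pos|^force";python3 -m jog '[[0,0.08,0,0,0,0,0.5],[0,0,0,0,0,0,0.5]]'|grep -E "pos|^force"; done
```

```text
ee_pos: [0.6133, 0.1259, 0.0068]
force: [-0.0, -10.5, 5.7]
ee_pos: [0.6133, 0.1259, 0.0068]
force: [-0.3, -15.7, 7.8]
```

It stalls at the expected home depth with the force rising. I release, lift away, and check.

```bash
python3 -m jog '[[0,0,0,0,0,0,0],[0,0,0,0,0,0,-0.3],[0,0,0,0,0,0,-0.6],[0,0,0,0,0,0,-0.6],[0,0,0,0,0,0,-0.6],[0,-0.1,0.4,0,0,0,-0.6]]'|grep -E "pos|^force|width";python3 -m jog '[[0,0,0.8,0,0,0,-0.6],[0,0,1,0,0,0,-0.6],[0,0,1,0,0,0,-0.6],[0,-1,1,0,0,0,-0.6],[0,-1,1,0,0,0,-0.6],[0,-1,0,0,0,0,-0.6],[0,-1,0,0,0,0,-0.6],[0,0,0,0,0,0,-0.6]]'|grep -E "pos|^force"; python3 - <<'E'
import h;from h import *
np.set_printoptions(precision=4,suppress=True)
h.S=sense();im=capture("wrist");cv2.imwrite("pics/w7.png",cv2.resize(im,(800,600),interpolation=cv2.INTER_CUBIC))
hsv=cv2.cvtColor(im,cv2.COLOR_BGR2HSV);m=((hsv[...,0]>21)&(hsv[...,0]<36)&(hsv[...,1]>190)&(hsv[...,2]>40)).astype(np.uint8)
n,lab,st,_=cv2.connectedComponentsWithStats(m);i=1+st[1:,4].argmax()
ys,xs=np.nonzero(lab==i);W=lambda x,y,z=.026:at("wrist",(x,y),z)[:2]
print(st[i],"rear end",W(np.median(xs[ys==ys.max()]),ys.max()),"rear bottom-z",W(np.median(xs[ys==ys.max()]),ys.max(),0))
for f in(np.min,np.max):
    q=np.array([W(f(xs[ys==y]),y) for y in range(ys.min()+4,ys.max()-6,2)]);c=np.polyfit(q[:,1],q[:,0],1);print(np.polyval(c,.13),"dev",-np.degrees(c[0]))
print(h.S["time_s"],h.S["ee_pos"])
E
```

```text
ee_pos: [0.6123, 0.1279, 0.0153]
force: [0.2, 0.6, -0.5]
grip_width: 0.0684
ee_pos: [0.6137, 0.0263, 0.1382]
force: [0.2, 0.6, 0.1]
[ 225   46   45   50 2036] rear end [0.5944 0.1105] rear bottom-z [0.592  0.1115]
0.5951805334697129 dev -5.150189938195818
0.6323312279050184 dev -4.211516795078648
21.95 [0.6137 0.0263 0.1382]
```

View pics/w7.png

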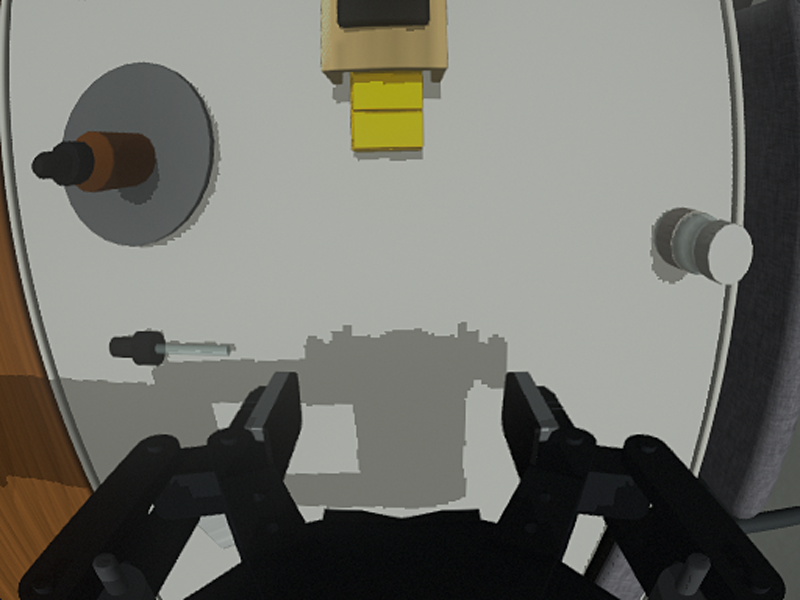

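The organizer is in the bay, with its rear end at y ≈ 0.1105 against 0.1096 expected when home, and about 41 mm showing at (388,110). The bottle stands on the disc at (125,160), and the gripper touches nothing. Handing in.

```bash
python3 -c "
from rig import *
print(sign_off())"
```

```text
the job is handed in; nothing more can be done
None
```

The job is handed in at about 22 s: the bottle stands upright on the turntable, the organizer is fully home against the stop, lids up, and I moved nothing else on the tray.

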